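Roll the gel refill bottle onto the band to mix it

TASK

The gel in the refill bottle lying on the mat has settled and must be mixed without shaking. With the fingertips on top of the bottle, roll it slowly along the mat (short strokes over its top are fine) until it lies still over the pink band, covering the band's full width and lying along it, then take the hand away. Do not pinch or lift the bottle or push low against its side, and leave the polish bottles and the dish where they are.

Things in the scene. Friction and masses are not known exactly. Their poses are not given: they have to be found in the camera images.
- bottle: white refill bottle lying on the mat, teal rings and label, 0.3 kg: cylinder 60 mm across, 110 mm long, black cap to 86 mm at its +x end. Origin: mid-cylinder on the axis, 30 mm above the mat; x along the axis, y and z turn as it rolls. Stays where left; let go at 0.1 m/s it coasts about 10 mm. A gripping fingertip moves twice as far as it: one stroke over the top rolls it 20 to 60 mm.
- band: pink printed band, flat on the mat, 30 mm wide along its y, 160 mm long along its x. Origin: its middle, on the mat's top. It lies 100 to 160 mm from the bottle, to the left or right, about parallel to it.
- mat: grey-lilac silicone mat fixed to the table, 230 mm along its x, 460 mm along its y, 3 mm thick. Origin: centre of its underside, on the table top.
- polish_red: small red polish bottle with black cap, standing upright just beyond the mat, 29 mm in diameter, 78 mm tall. Origin: centre of its underside. Leave alone.
- polish_white: small white polish bottle with white cap, standing upright just beyond the mat, 29 mm in diameter, 78 mm tall. Origin: centre of its underside. Leave alone.
- dish: flat white two-well palette dish on the table on the robot's side of the mat, 45 by 85 by 19 mm. Origin: centre of its underside. Leave alone.
Mind the look-alikes: they are no part of the job. What is shaped like the bottle but blue or purple is not meant.

How it is judged:
By the outcome, as a careful person would: the job done as asked, in the order asked, and still so for the second after the job is handed in, with the robot touching nothing.
It also fails if it takes over 58 s, if anything falls off the work surface, if the arm or the gripper's body presses on something with over 40 N, if the wrist force passes 120 N, or if a joint passes its speed limit or range.

ROBOT

A 6-joint arm with a two-finger parallel gripper is mounted at the origin on the work surface. World frame = base frame: x ahead of the robot, y to its left, z up, the work surface at z = 0. Lengths are in m, angles in rad, forces in N, time in s.
With the tool pointing down it reaches from about 0.375 to 0.9 m from the base axis. Payload 3.1 kg.
Tool frame: the origin (TCP) lies at the very end of the fingers, on their centre line; the grasp point (between the pads) lies 19 mm behind it; z points along the fingers, y is the direction in which the jaws open and shut (so a half turn about z gives the same grasp; the last joint's range is limited). The gripper opens to 87 mm and grips with 3 to 60 N. Pads are 19 mm wide; open, the fingers measure 117 mm over their backs; the gripper's body (75 mm by 190 mm) begins 51 mm behind the grasp point.
Start: joints at [-0.178, 0.527, 1.433, -0, 1.181, -0.178], TCP at [0.625, 0, 0.223] pointing down, gripper open.
Joint ranges: [-3.08, 3.08], [-0.75, 2.2], [0.22, 2.44], [-1.43, 4.57], [0, 2.65], [-2.85, 2.85]. Speed limits (rad/s): [2.79, 2.79, 3.14, 3.14, 3.14, 3.14].

INTERFACE

Orientations are given as a unit quaternion [x, y, z, w].
In Python, from rig import robot, optics gives the robot as it stands.
- The arm moves only by the shell command python3 -m inch 'ROWS' [FORCE]. ROWS is JSON, a list of rows, each an object of numbers: "ax", "ay", "az": the turn, a rotation vector about the tool's x, y, z in rad; "dx", "dy", "dz": the shift along the tool's x, y, z in mm; "gripper": the opening in per cent of the stroke, from 0 (shut) to 100 (fully open). In form: [{"ax": .., "ay": .., "az": .., "dx": .., "dy": .., "dz": .., "gripper": ..}, ...]. A call has 1 to 8 rows; each row shifts and turns the commanded pose from where the row before left it, along the tool's axes as they then stand; what a row does not reach is not made up. A row lasts 1/10 s, in which the tool goes at most 50 mm and 8.59 degrees, less where a joint would pass 70% of its speed; a pose out of reach is approached as far as the arm can. A call with a gripper value outside its range is refused whole. The fingers move at their own pace and stop on an object; FORCE is the grip in N (left out, the last holds). Time passes only in rows, so rows that do not move let the fingers close. It gives the time, the measured TCP pose, the force and the opening at its end, in the units of the state.
- robot.get_obs(): the state, without advancing time (a new reading comes with each control period).
- optics.camera(name): name is "scene" or "side" or "wrist"; returns a dict with "img" (400x640x3 uint8, red, green, blue), "depth" (400x640 float32, m along the optical axis (not along the pixel's ray), 0 where there is no reading), "camera_matrix" (3x3 intrinsics, pixels), "k1" (the pictures are not rectified: a ray, as slopes to the right and down, at radius r is drawn at 1 + k1 r^2 times it, then the intrinsics apply), "position" and "attitude" of the camera in the world. Camera axes: x right, y up, looking along -z (the intrinsics and any distortion apply to the point x, -y, -z); pixel columns grow to the right and rows downward; lengths in m; the calibration is good to about 2 mm. A picture is of the moment at which its call begins.
- robot.hand_in(): hands the job in, once; it reports no verdict.
The state is a dict: "time": time; "q": joint angles; "joint_velocities": joint speeds; "joint_torque": joint torques, N m; "position": TCP position; "tool_rot": TCP orientation; "ft_force": force on the tool from outside, world axes, zero at the start; "moment": the same for the moment, N m; "grip_width": finger opening in m.
Only numpy, scipy, OpenCV 4.12 (cv2) and the standard library are available. Lean on these libraries where they do the work, as an engineer would, in place of code of your own. Each camera call takes 0.05 s, during which the arm holds its last target.

## Working session

There is one attempt and no reset: what is moved stays moved. The work goes in short steps, Python scripts to look and compute and a shell command to move; the robot and the scene stay as the last step left them, time stands still between calls to the robot, and variables do not carry over. Pictures are saved under pics/ and viewed, and the job is handed in when it is done.

```bash
ls; mkdir -p pics; python3 - <<'E'
from rig import robot, optics
import cv2
o=robot.get_obs(); print(o)
for n in("scene","side","wrist"):
    c=optics.camera(n); cv2.imwrite(f"pics/{n}0.png",c["img"][:,:,::-1]); print(n,c["camera_matrix"],c["k1"],c["position"],c["attitude"])
E
```

```text
pics
{'time': 0.0, 'q': array([-1.78524950e-01,  5.28454313e-01,  1.43390404e+00,  2.73153228e-06,
        1.18139795e+00, -1.78473916e-01]), 'joint_velocities': array([-0.00146588, -0.0002769 , -0.00033188, -0.00071913,  0.00174843,
        0.00163005]), 'joint_torque': array([-5.45745443e-04, -4.40045428e+01, -1.76593530e+01,  6.32597599e-02,
        5.83207863e-02, -1.53719384e-04]), 'position': array([6.24265472e-01, 1.47197297e-04, 2.21578371e-01]), 'tool_rot': array([ 7.07124778e-01,  7.07087956e-01, -6.15952273e-04, -8.89354128e-04]), 'ft_force': array([-0.26442399,  0.15278713,  0.21593495]), 'moment': array([-0.00224765, -0.0792417 , -0.02886611]), 'grip_width': 0.08719103387157379}
scene [[498.38430071   0.         317.5623779 ]
 [  0.         498.38430071 205.63831499]
 [  0.           0.           1.        ]] 0.05180550018065681 [ 1.22740247 -0.50932375  0.74866404] [0.37831832 0.17851114 0.38822428 0.8211522 ]
side [[405.85483818   0.         323.77472523]
 [  0.         405.85483818 199.04059776]
 [  0.           0.           1.        ]] -0.052105797685883234 [0.46405855 0.62458214 0.64432876] [-0.04512942  0.39750436  0.91234799 -0.08703316]
wrist [[358.51373507   0.         321.79128226]
 [  0.         358.51373507 202.85507227]
 [  0.           0.           1.        ]] -0.07534038476662781 [0.62539935 0.08288753 0.38477612] [-1.50224499e-01  6.43408086e-04 -5.87170642e-04  9.88651527e-01]
```

View pics/scene0.png

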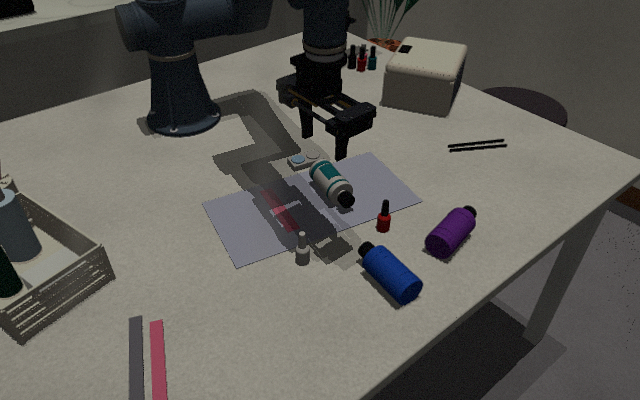

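View pics/side0.png

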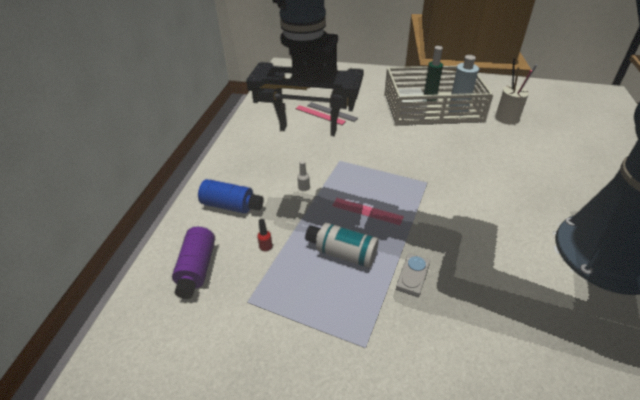

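View pics/wrist0.png

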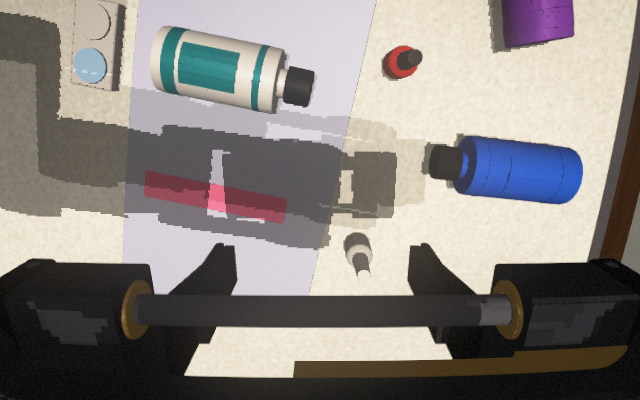

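The bottle I want is the white one with teal rings, at wrist (220,70), scene (330,185) and side (345,245). The look-alikes are the blue bottle at scene (390,272) and the purple one at scene (450,232). The band is the pink strip on the mat at wrist (215,197); the pink file at scene (158,360) is not it.

```bash
cat > h.py <<'E'
import numpy as np, cv2
from scipy.spatial.transform import Rotation as R
from rig import robot, optics
def rays(c,uv):
    uv=np.atleast_2d(np.asarray(uv,float)); K=c["camera_matrix"]
    d=(uv-[K[0,2],K[1,2]])/[K[0,0],K[1,1]]
    s=d.copy()
    for _ in range(20): s=d/(1+c["k1"]*(s**2).sum(1,keepdims=True))
    return R.from_quat(c["attitude"]).apply(np.c_[s[:,0],-s[:,1],-np.ones(len(s))])
def plane(c,uv,z):
    r=rays(c,uv); p=np.array(c["position"]); return p+r*((z-p[2])/r[:,2])[:,None]
def cloud(c):
    v,u=np.mgrid[0:400,0:640]; r=rays(c,np.c_[u.ravel(),v.ravel()])
    P=np.array(c["position"])+r*c["depth"].reshape(-1,1); P[c["depth"].ravel()==0]=np.nan
    return P.reshape(400,640,3)
def hsv(c): return cv2.cvtColor(c["img"],cv2.COLOR_RGB2HSV)
def band(c,x0=.45,x1=.8,y0=-.25,y1=.25):
    h=hsv(c); P=plane(c,np.c_[np.mgrid[0:400,0:640][1].ravel(),np.mgrid[0:400,0:640][0].ravel()],.003).reshape(400,640,3)
    m=((h[...,0]>160)|(h[...,0]<4))&(h[...,1]>70)&(P[...,0]>x0)&(P[...,0]<x1)&(P[...,1]>y0)&(P[...,1]<y1)
    return m.astype(np.uint8)*255,P
def teal(c):
    h=hsv(c); return ((h[...,0]>80)&(h[...,0]<97)&(h[...,1]>120)).astype(np.uint8)*255
def big(m):
    n,l,s,_=cv2.connectedComponentsWithStats(m); return l==1+np.argmax(s[1:,4])
def bottle(c,x=(.45,.75),y=(-.2,.25)):
    P=cloud(c); h=hsv(c)
    m=(P[...,2]>.012)&(P[...,2]<.09)&(P[...,0]>x[0])&(P[...,0]<x[1])&(P[...,1]>y[0])&(P[...,1]<y[1])
    return m,P
E
python3 - <<'E'
from h import *
for n in("wrist","side","scene"):
    c=optics.camera(n); m,P=band(c)
    b=big(cv2.morphologyEx(m,cv2.MORPH_CLOSE,np.ones((15,15)))); q=P[b][:,:2]
    r=cv2.minAreaRect((q*1000).astype(np.float32)); print(n,"band",r,b.sum(), "px",np.argwhere(b).mean(0)[::-1])
    t=teal(c); nn,l,s,ce=cv2.connectedComponentsWithStats(t)
    print([(s[i,4],ce[i].round(1)) for i in range(1,nn) if s[i,4]>40])
    C=cloud(c); k=(t>0); T=C[k]; T=T[(abs(T[:,1])<.25)&(T[:,0]>.45)&(T[:,0]<.75)]
    print("teal cloud",np.nanmin(T,0),np.nanmax(T,0), "mat z",np.nanmedian(C[b],0))
c=optics.camera("wrist");mm,P=bottle(c)
nn,l,s,ce=cv2.connectedComponentsWithStats(mm.astype(np.uint8))
for i in range(1,nn):
    if s[i,4]>200:
        q=P[l==i]; print(s[i],ce[i],np.nanmin(q,0),np.nanmax(q,0), cv2.minAreaRect((q[:,:2]*1000).astype(np.float32)))
cv2.imwrite("pics/crop.png",cv2.resize(c["img"][0:130,60:360,::-1],None,fx=2.5,fy=2.5))
E
```

```text
wrist band ((515.3887939453125, -31.231002807617188), (30.62576675415039, 138.83555603027344), 77.91515350341797) 3113 px [224.81079345 198.69675554]
[(np.int32(775), array([168.8,  58.1])), (np.int32(2283), array([206.9,  66.9])), (np.int32(292), array([256.3,  77.7]))]
teal cloud [ 0.48251576 -0.00773989  0.04472504] [0.71032755 0.13983781 0.33491297] mat z [ 0.51672601 -0.03087584  0.00418701]
side band ((514.5134887695312, -34.3724479675293), (29.673851013183594, 136.0347442626953), 78.03144073486328) 517 px [362.9245648  209.49129594]
[(np.int32(271), array([349.2, 236.2])), (np.int32(82), array([364.8, 246.1]))]
teal cloud [0.48597481 0.08245977 0.04422031] [0.56839234 0.13964547 0.06837994] mat z [ 0.51251901 -0.0327015   0.00459702]
scene band ((517.225830078125, -33.32768630981445), (30.79623794555664, 136.21080017089844), 78.23963165283203) 516 px [281.69379845 212.89147287]
[(np.int32(67), array([371.9,  63.1])), (np.int32(66), array([317.5, 166.3])), (np.int32(181), array([328.8, 170.7]))]
teal cloud [ 0.47899773 -0.0618686   0.02521955] [0.74979615 0.12480142 0.50736443]
[... 250 characters left out ...]
5), 77.90471649169922)
[383  45  38  34 964] [401.09024896  61.2313278 ] [0.68528104 0.0966232  0.01207581] [0.7127743  0.12493285 0.08067963] ((697.8345947265625, 110.49681091308594), (25.564857482910156, 28.394723892211914), 18.364789962768555)
[428 145  24  35 700] [439.30714286 162.31857143] [ 0.73465623 -0.0009465   0.01633622] [0.74996824 0.03245821 0.04934136] ((742.3452758789062, 15.748651504516602), (33.401058197021484, 15.115323066711426), 89.38179016113281)
[344 235  28  46 901] [358.14983352 255.16759156] [ 0.65007163 -0.09573691  0.01232185] [ 0.67814741 -0.07002672  0.08046978] ((663.7083740234375, -82.072998046875), (28.467470169067383, 23.628480911254883), 12.806336402893066)
```

View pics/crop.png

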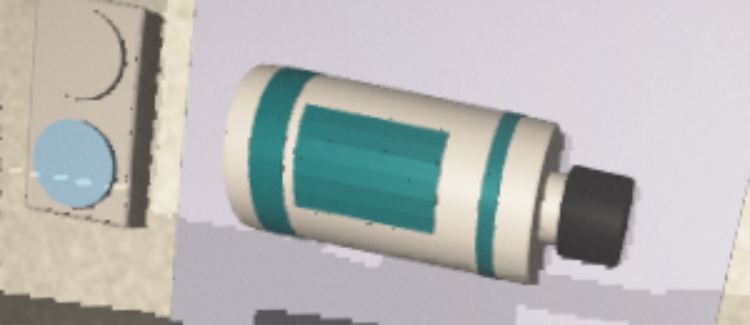

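The crop shows a white body, two teal rings, a teal label and a black cap on the +x end, so this is the right bottle. The band measures about 138 mm against the 160 mm stated, so I'll check that along with a two-view height for the bottle.

```bash
python3 - <<'E'
from h import *
W=optics.camera("wrist");S=optics.camera("side")
def tri(a,ua,b,ub):
    r=rays(a,ua)[0];s=rays(b,ub)[0];p=np.array(a["position"]);q=np.array(b["position"])
    x=np.linalg.lstsq(np.c_[r,-s],q-p,rcond=None)[0]; A=p+r*x[0];B=q+s*x[1]; return (A+B)/2,np.linalg.norm(A-B)
# label corners, by contour
for c in (W,S):
    t=teal(c); b=big(t).astype(np.uint8); k=cv2.findContours(b,0,2)[0][0]; r=cv2.boxPoints(cv2.minAreaRect(k)); c["r"]=r; print(r.round(1).tolist())
print(tri(W,[206.9,66.9],S,[349.2,236.2]))
m,P=bottle(W); q=P[big(m.astype(np.uint8))]; a=np.array([.978,-.2096]); n=-np.array([-.2096,-.978])
o=np.array([530.4,103.6])/1000
u=(q[:,:2]-o)@a; v=(q[:,:2]-o)@n; k=abs(u)<.05
# circle fit in v,z
A=np.c_[2*v[k],2*q[k,2],np.ones(k.sum())]; s=np.linalg.lstsq(A,v[k]**2+q[k,2]**2,rcond=None)[0]
print("circle v,z,r",s[:2],np.sqrt(s[2]+s[0]**2+s[1]**2))
for lo,hi in((-.05,-.02),(.02,.05)):
    kk=(u>lo)&(u<hi);A=np.c_[2*v[kk],2*q[kk,2],np.ones(kk.sum())];z=np.linalg.lstsq(A,v[kk]**2+q[kk,2]**2,rcond=None)[0];print(lo,z[:2])
cv2.imwrite("pics/band.png",cv2.resize(W["img"][140:250,100:340,::-1],None,fx=3,fy=3))
E
```

```text
[[173.6999969482422, 81.0], [181.39999389648438, 41.29999923706055], [239.6999969482422, 52.599998474121094], [231.89999389648438, 92.30000305175781]]
[[336.0, 238.39999389648438], [339.3999938964844, 227.10000610351562], [362.29998779296875, 234.0], [358.8999938964844, 245.3000030517578]]
(array([0.52614442, 0.10443646, 0.06176029]), np.float64(0.0016390002887942826))
circle v,z,r [0.00019673 0.03509678] 0.029108414562467787
-0.05 [0.00024146 0.03470327]
0.02 [0.00025526 0.03453254]
```

View pics/band.png

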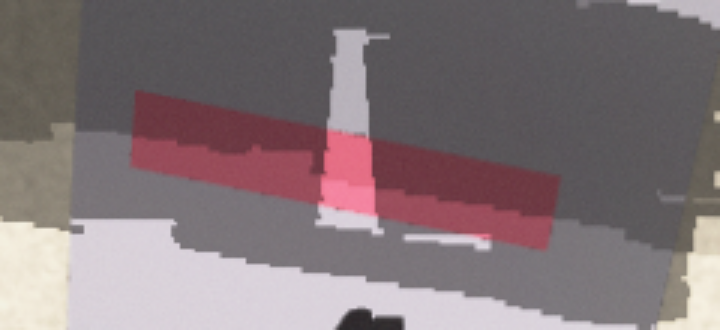

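The whole band is visible, 30.6 × 138 mm, so it's shorter than stated. It's parallel to the bottle within about 0.2°. The bottle axis is at (0.530, 0.104) with its top at about z 63 mm, and it has to roll about 136 mm towards -y. I'll move above it with the jaws part open along the axis, so both tips rest on top.

```bash
python3 -m inch '[{"az":0.1055,"gripper":45},{"az":0.1055},{"dx":20,"dy":-23,"dz":5},{"dx":20,"dy":-23,"dz":20},{"dx":20,"dy":-23,"dz":25},{"dx":20,"dy":-22,"dz":25},{"dx":18,"dy":-22,"dz":25},{"dz":25}]' 10
python3 -m inch '[{"dz":10},{}]'; python3 - <<'E'
from h import *
o=robot.get_obs();print(o["time"],o["position"],R.from_quat(o["tool_rot"]).as_matrix().round(3),o["ft_force"],o["grip_width"])
E
```

```text
0.45 [6.24906872e-01 4.54858168e-05 2.22479721e-01] [[-0.  1. -0.]
 [ 1.  0.  0.]
 [ 0. -0. -1.]] [ 0.22751891  0.04334254 -0.38175885] 0.0867920807172769invalid input
invalid input
```

```bash
python3 -m inch '[{"ax":0,"ay":0,"az":0.1055,"dx":0,"dy":0,"dz":0,"gripper":45},{"ax":0,"ay":0,"az":0.1055,"dx":0,"dy":0,"dz":0,"gripper":45},{"ax":0,"ay":0,"az":0,"dx":20,"dy":-23,"dz":5,"gripper":45},{"ax":0,"ay":0,"az":0,"dx":20,"dy":-23,"dz":20,"gripper":45},{"ax":0,"ay":0,"az":0,"dx":20,"dy":-23,"dz":25,"gripper":45},{"ax":0,"ay":0,"az":0,"dx":20,"dy":-22,"dz":25,"gripper":45},{"ax":0,"ay":0,"az":0,"dx":18,"dy":-22,"dz":25,"gripper":45},{"ax":0,"ay":0,"az":0,"dx":0,"dy":0,"dz":25,"gripper":45}]' 10
```

```text
time: 1.25
position: [0.5316, 0.1221, 0.0968]
tool_rot: [0.777, 0.63, -0.001, -0.001]
ft_force: [0.0, -0.1, -0.3]
grip_width: 0.0401
```

```bash
python3 -m inch '[{"ax":0,"ay":0,"az":0,"dx":0,"dy":0,"dz":15,"gripper":45},{"ax":0,"ay":0,"az":0,"dx":0,"dy":0,"dz":12,"gripper":45},{"ax":0,"ay":0,"az":0,"dx":0,"dy":0,"dz":0,"gripper":45}]'
python3 -m inch '[{"ax":0,"ay":0,"az":0,"dx":0,"dy":0,"dz":3,"gripper":45},{"ax":0,"ay":0,"az":0,"dx":0,"dy":0,"dz":2,"gripper":45},{"ax":0,"ay":0,"az":0,"dx":0,"dy":0,"dz":0,"gripper":45}]'
python3 - <<'E'
from h import *
c=optics.camera("side");cv2.imwrite("pics/s1.png",cv2.resize(c["img"][150:320,240:480,::-1],None,fx=3,fy=3))
E
```

```text
time: 1.55
position: [0.5342, 0.1194, 0.0692]
tool_rot: [0.778, 0.629, -0.001, -0.001]
ft_force: [-0.1, 0.0, 0.1]
grip_width: 0.039
time: 1.85
position: [0.5355, 0.1194, 0.066]
tool_rot: [0.778, 0.629, 0.0, 0.0]
ft_force: [0.5, 1.0, -0.1]
grip_width: 0.0394
```

View pics/s1.png

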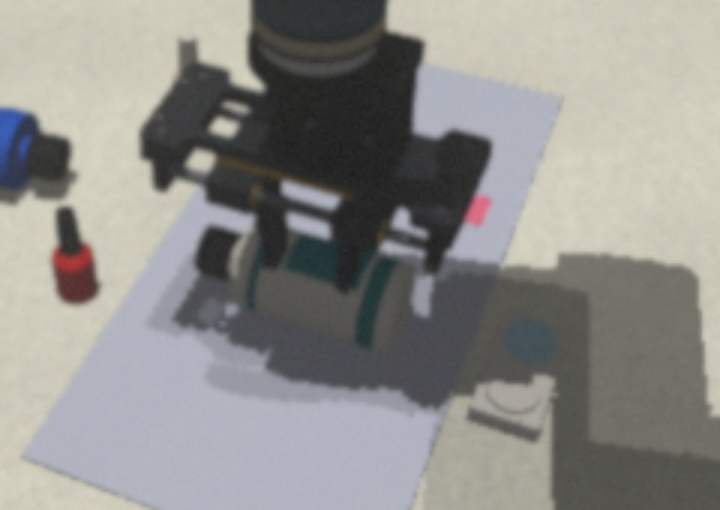

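The side view shows both fingertips just above the bottle, on the back shoulder of its top at crop (270,255) and (345,280). They're clear of the cap and everything else. I'll lower to a light contact.

```bash

python3 -m inch '[{"ax":0,"ay":0,"az":0,"dx":0,"dy":0,"dz":2,"gripper":45},{"ax":0,"ay":0,"az":0,"dx":0,"dy":0,"dz":0,"gripper":45}]'
python3 -m inch '[{"ax":0,"ay":0,"az":0,"dx":0,"dy":0,"dz":2,"gripper":45},{"ax":0,"ay":0,"az":0,"dx":0,"dy":0,"dz":0,"gripper":45}]'
```

```text
time: 2.1
position: [0.535, 0.1195, 0.0637]
tool_rot: [0.778, 0.629, 0.0, 0.0]
ft_force: [-0.0, 0.9, 0.5]
grip_width: 0.0391
time: 2.3
position: [0.5353, 0.1197, 0.0619]
tool_rot: [0.778, 0.629, 0.0, 0.0]
ft_force: [0.2, 0.4, 3.5]
grip_width: 0.0393
```

```bash

python3 -m inch '[{"ax":0,"ay":0,"az":0,"dx":-3,"dy":0,"dz":0.3,"gripper":45},{"ax":0,"ay":0,"az":0,"dx":-5,"dy":0,"dz":0,"gripper":45},{"ax":0,"ay":0,"az":0,"dx":-6,"dy":0,"dz":0,"gripper":45},{"ax":0,"ay":0,"az":0,"dx":-6,"dy":0,"dz":0,"gripper":45}]'
python3 - <<'E'
from h import *
print(robot.get_obs()["ft_force"])
c=optics.camera("side");cv2.imwrite("pics/s2.png",cv2.resize(c["img"][150:320,240:480,::-1],None,fx=3,fy=3))
E
```

```text
time: 2.7
position: [0.5312, 0.1001, 0.0631]
tool_rot: [0.778, 0.629, 0.001, 0.0]
ft_force: [-2.2, 1.6, 15.6]
grip_width: 0.0389
[-2.18668162  1.60917996 15.59482947]
```

View pics/s2.png

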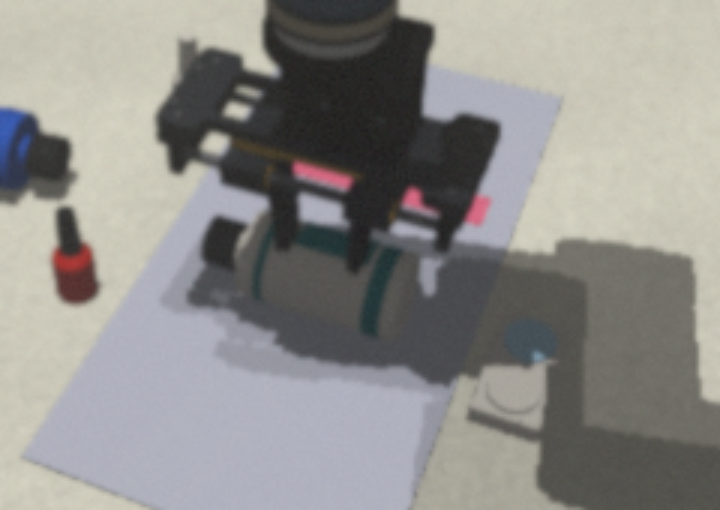

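It's rolling: the label has turned away and the bottle has moved forward. Force is now 15.6 N, so I'll ease off slightly and carry on.

```bash

python3 -m inch '[{"ax":0,"ay":0,"az":0,"dx":-6,"dy":0,"dz":-0.6,"gripper":45},{"ax":0,"ay":0,"az":0,"dx":-6,"dy":0,"dz":0,"gripper":45},{"ax":0,"ay":0,"az":0,"dx":-6,"dy":0,"dz":0,"gripper":45},{"ax":0,"ay":0,"az":0,"dx":-6,"dy":0,"dz":0,"gripper":45}]'
python3 -m inch '[{"ax":0,"ay":0,"az":0,"dx":-6,"dy":0,"dz":0,"gripper":45},{"ax":0,"ay":0,"az":0,"dx":-5,"dy":0,"dz":0.2,"gripper":45},{"ax":0,"ay":0,"az":0,"dx":-4,"dy":0,"dz":0.2,"gripper":45},{"ax":0,"ay":0,"az":0,"dx":-2,"dy":0,"dz":0.1,"gripper":45},{"ax":0,"ay":0,"az":0,"dx":0,"dy":0,"dz":0,"gripper":45}]'
```

```text
time: 3.15
position: [0.5261, 0.0763, 0.0632]
tool_rot: [0.778, 0.629, 0.0, 0.0]
ft_force: [-0.6, 0.7, 10.7]
grip_width: 0.0393
time: 3.65
position: [0.5225, 0.0593, 0.0626]
tool_rot: [0.778, 0.629, 0.0, 0.001]
ft_force: [-2.7, -0.6, 10.6]
grip_width: 0.0388
```

```bash

python3 -m inch '[{"ax":0,"ay":0,"az":0,"dx":0,"dy":0,"dz":0,"gripper":45},{"ax":0,"ay":0,"az":0,"dx":0,"dy":0,"dz":-3,"gripper":45},{"ax":0,"ay":0,"az":0,"dx":0,"dy":0,"dz":-10,"gripper":45},{"ax":0,"ay":0,"az":0,"dx":0,"dy":0,"dz":-12,"gripper":45},{"ax":0,"ay":0,"az":0,"dx":0,"dy":0,"dz":0,"gripper":45}]'
cat > loc.py <<'E'
from h import *
import sys
o=robot.get_obs();print(o["time"],o["position"].round(4))
a=np.array([.978,-.2096]); n=np.array([.2096,.978]); bo=np.array([.5157,-.0327]); 
for cn in ("side","scene","wrist"):
    c=optics.camera(cn); P=cloud(c)
    if cn in sys.argv: cv2.imwrite(f"pics/{cn}_{o['time']:.1f}.png",c["img"][:,:,::-1])
    v=(P[...,:2]-bo)@n; u=(P[...,:2]-bo)@a
    h=hsv(c)
    m=(P[...,2]>.012)&(P[...,2]<.068)&(u>-.085)&(u<.05)&(v>-.08)&(v<.2)&(h[...,2]>70)
    if m.sum()<80: print(cn,"none"); continue
    b=big(cv2.morphologyEx(m.astype(np.uint8),cv2.MORPH_CLOSE,np.ones((3,3))))&m
    res=[]
    for lo,hi in((-.08,.05),(-.07,-.03),(0.,.04)):
        k=b&(u>lo)&(u<hi)
        if k.sum()<40: continue
        vv,z=v[k],P[...,2][k]
        # known radius: solve v0 with z0=.033
        from scipy.optimize import least_squares
        s=least_squares(lambda p:np.hypot(vv-p[0],z-p[1])-.03,[np.median(vv),.033],loss="soft_l1",f_scale=.002).x
        res.append((s*1000).round(1))
    print(cn,b.sum(),"v,z mm all/-end/+end",res,"u",np.percentile(u[b],[1,99]).round(4))
E
python3 loc.py side
```

```text
time: 4.15
position: [0.5235, 0.0598, 0.088]
tool_rot: [0.778, 0.629, 0.001, 0.001]
ft_force: [-0.2, -0.7, 0.4]
grip_width: 0.0394
4.15 [0.5235 0.0598 0.088 ]
side 1467 v,z mm all/-end/+end [array([104.2,  33.9]), array([103.7,  34.2]), array([104.6,  33.8])] u [-0.0699  0.0459]
scene none
wrist 14648 v,z mm all/-end/+end [array([105.4,  33.5]), array([105.4,  33.5]), array([105.4,  33.5])] u [-0.0676  0.0457]
```

```bash
ls pics
```

```text
band.png
crop.png
s1.png
s2.png
scene0.png
side0.png
side_4.2.png
wrist0.png
```

The bottle rolled 31 mm and is still parallel; 105 mm to go. Next stroke.

```bash

python3 -m inch '[{"ax":0,"ay":0,"az":0,"dx":15,"dy":0,"dz":0,"gripper":45},{"ax":0,"ay":0,"az":0,"dx":16,"dy":0,"dz":0,"gripper":45},{"ax":0,"ay":0,"az":0,"dx":0,"dy":0,"dz":10,"gripper":45},{"ax":0,"ay":0,"az":0,"dx":0,"dy":0,"dz":10,"gripper":45},{"ax":0,"ay":0,"az":0,"dx":0,"dy":0,"dz":4,"gripper":45},{"ax":0,"ay":0,"az":0,"dx":0,"dy":0,"dz":0,"gripper":45}]'
python3 -m inch '[{"ax":0,"ay":0,"az":0,"dx":0,"dy":0,"dz":2,"gripper":45},{"ax":0,"ay":0,"az":0,"dx":0,"dy":0,"dz":0,"gripper":45}]'
```

```text
time: 4.9
position: [0.5276, 0.0903, 0.0617]
tool_rot: [0.778, 0.628, -0.001, -0.001]
ft_force: [-1.8, 1.9, 4.2]
grip_width: 0.0393
time: 5.1
position: [0.5278, 0.0905, 0.0611]
tool_rot: [0.778, 0.628, -0.0, -0.001]
ft_force: [-3.3, 2.9, 11.9]
grip_width: 0.0389
```

```bash

python3 -m inch '[{"ax":0,"ay":0,"az":0,"dx":-3,"dy":0,"dz":-0.2,"gripper":45},{"ax":0,"ay":0,"az":0,"dx":-5,"dy":0,"dz":-0.4,"gripper":45},{"ax":0,"ay":0,"az":0,"dx":-6,"dy":0,"dz":-0.4,"gripper":45},{"ax":0,"ay":0,"az":0,"dx":-6,"dy":0,"dz":-0.2,"gripper":45},{"ax":0,"ay":0,"az":0,"dx":-6,"dy":0,"dz":0,"gripper":45}]'
python3 -m inch '[{"ax":0,"ay":0,"az":0,"dx":-6,"dy":0,"dz":0,"gripper":45},{"ax":0,"ay":0,"az":0,"dx":-6,"dy":0,"dz":0,"gripper":45},{"ax":0,"ay":0,"az":0,"dx":-6,"dy":0,"dz":0,"gripper":45}]'
```

```text
time: 5.6
position: [0.5221, 0.0645, 0.0631]
tool_rot: [0.778, 0.629, -0.001, -0.001]
ft_force: [-3.6, 1.6, 18.0]
grip_width: 0.0393
time: 5.9
position: [0.5183, 0.0468, 0.0631]
tool_rot: [0.778, 0.629, -0.001, -0.001]
ft_force: [-3.7, 0.8, 19.0]
grip_width: 0.0391
```

```bash

python3 -m inch '[{"ax":0,"ay":0,"az":0,"dx":-6,"dy":0,"dz":-0.3,"gripper":45},{"ax":0,"ay":0,"az":0,"dx":-6,"dy":0,"dz":-0.2,"gripper":45},{"ax":0,"ay":0,"az":0,"dx":-6,"dy":0,"dz":0,"gripper":45},{"ax":0,"ay":0,"az":0,"dx":-6,"dy":0,"dz":0.2,"gripper":45},{"ax":0,"ay":0,"az":0,"dx":-3,"dy":0,"dz":0.2,"gripper":45},{"ax":0,"ay":0,"az":0,"dx":-1,"dy":0,"dz":0,"gripper":45},{"ax":0,"ay":0,"az":0,"dx":0,"dy":0,"dz":0,"gripper":45},{"ax":0,"ay":0,"az":0,"dx":0,"dy":0,"dz":0,"gripper":45}]'
python3 -m inch '[{"ax":0,"ay":0,"az":0,"dx":0,"dy":0,"dz":-3,"gripper":45},{"ax":0,"ay":0,"az":0,"dx":0,"dy":0,"dz":-10,"gripper":45},{"ax":0,"ay":0,"az":0,"dx":0,"dy":0,"dz":-12,"gripper":45},{"ax":0,"ay":0,"az":0,"dx":0,"dy":0,"dz":0,"gripper":45}]'
python3 loc.py side
```

```text
time: 6.7
position: [0.5124, 0.0191, 0.0617]
tool_rot: [0.778, 0.628, -0.001, -0.001]
ft_force: [-1.7, -0.9, 8.1]
grip_width: 0.0393
time: 7.1
position: [0.515, 0.0195, 0.0883]
tool_rot: [0.778, 0.629, 0.001, 0.001]
ft_force: [-0.1, 0.3, -0.5]
grip_width: 0.0394
7.1 [0.515  0.0195 0.0883]
side 1435 v,z mm all/-end/+end [array([67.6, 33.8]), array([67.2, 34.2]), array([67.7, 33.8])] u [-0.0701  0.0458]
scene none
wrist 16070 v,z mm all/-end/+end [array([68.6, 33.4]), array([68.6, 33.5]), array([68.5, 33.5])] u [-0.0674  0.0453]
```

The bottle is at v = 68 mm and still parallel. Third stroke.

```bash

python3 -m inch '[{"ax":0,"ay":0,"az":0,"dx":17,"dy":0,"dz":0,"gripper":45},{"ax":0,"ay":0,"az":0,"dx":17,"dy":0,"dz":0,"gripper":45},{"ax":0,"ay":0,"az":0,"dx":0,"dy":0,"dz":10,"gripper":45},{"ax":0,"ay":0,"az":0,"dx":0,"dy":0,"dz":10,"gripper":45},{"ax":0,"ay":0,"az":0,"dx":0,"dy":0,"dz":5,"gripper":45},{"ax":0,"ay":0,"az":0,"dx":0,"dy":0,"dz":0,"gripper":45}]'
python3 -m inch '[{"ax":0,"ay":0,"az":0,"dx":0,"dy":0,"dz":1,"gripper":45},{"ax":0,"ay":0,"az":0,"dx":0,"dy":0,"dz":0,"gripper":45}]'
```

```text
time: 7.85
position: [0.52, 0.053, 0.0617]
tool_rot: [0.778, 0.628, -0.0, -0.001]
ft_force: [-2.5, 1.9, 9.5]
grip_width: 0.0391
time: 8.05
position: [0.52, 0.053, 0.0616]
tool_rot: [0.778, 0.628, -0.0, -0.001]
ft_force: [-2.3, 2.9, 15.4]
grip_width: 0.0392
```

```bash

python3 -m inch '[{"ax":0,"ay":0,"az":0,"dx":-3,"dy":0,"dz":-0.5,"gripper":45},{"ax":0,"ay":0,"az":0,"dx":-5,"dy":0,"dz":-0.6,"gripper":45},{"ax":0,"ay":0,"az":0,"dx":-6,"dy":0,"dz":-0.5,"gripper":45},{"ax":0,"ay":0,"az":0,"dx":-6,"dy":0,"dz":-0.3,"gripper":45},{"ax":0,"ay":0,"az":0,"dx":-6,"dy":0,"dz":0,"gripper":45}]'
python3 -m inch '[{"ax":0,"ay":0,"az":0,"dx":-6,"dy":0,"dz":0,"gripper":45},{"ax":0,"ay":0,"az":0,"dx":-6,"dy":0,"dz":0,"gripper":45},{"ax":0,"ay":0,"az":0,"dx":-6,"dy":0,"dz":0,"gripper":45}]'
```

```text
time: 8.55
position: [0.5143, 0.0269, 0.0632]
tool_rot: [0.778, 0.628, -0.001, -0.001]
ft_force: [-2.6, 1.2, 13.0]
grip_width: 0.0389
time: 8.85
position: [0.5106, 0.0093, 0.0632]
tool_rot: [0.778, 0.628, -0.0, -0.001]
ft_force: [-1.8, 1.8, 12.4]
grip_width: 0.0391
```

```bash

python3 -m inch '[{"ax":0,"ay":0,"az":0,"dx":-6,"dy":0,"dz":0,"gripper":45},{"ax":0,"ay":0,"az":0,"dx":-6,"dy":0,"dz":0,"gripper":45},{"ax":0,"ay":0,"az":0,"dx":-6,"dy":0,"dz":0.1,"gripper":45},{"ax":0,"ay":0,"az":0,"dx":-5,"dy":0,"dz":0.2,"gripper":45},{"ax":0,"ay":0,"az":0,"dx":-3,"dy":0,"dz":0.2,"gripper":45},{"ax":0,"ay":0,"az":0,"dx":-1,"dy":0,"dz":0,"gripper":45},{"ax":0,"ay":0,"az":0,"dx":0,"dy":0,"dz":0,"gripper":45},{"ax":0,"ay":0,"az":0,"dx":0,"dy":0,"dz":0,"gripper":45}]'
python3 -m inch '[{"ax":0,"ay":0,"az":0,"dx":0,"dy":0,"dz":-3,"gripper":45},{"ax":0,"ay":0,"az":0,"dx":0,"dy":0,"dz":-10,"gripper":45},{"ax":0,"ay":0,"az":0,"dx":0,"dy":0,"dz":-12,"gripper":45},{"ax":0,"ay":0,"az":0,"dx":0,"dy":0,"dz":0,"gripper":45}]'
python3 loc.py side
```

```text
time: 9.65
position: [0.5053, -0.0162, 0.0618]
tool_rot: [0.778, 0.629, -0.0, -0.001]
ft_force: [-1.7, 0.2, 3.7]
grip_width: 0.0392
time: 10.05
position: [0.5076, -0.0166, 0.089]
tool_rot: [0.778, 0.629, 0.001, 0.002]
ft_force: [-0.0, 0.2, -0.2]
grip_width: 0.0391
10.05 [ 0.5076 -0.0166  0.089 ]
side 1352 v,z mm all/-end/+end [array([32.3, 33.7]), array([32.1, 33.8]), array([32.4, 33.8])] u [-0.0702  0.045 ]
scene none
wrist 16167 v,z mm all/-end/+end [array([33. , 33.4]), array([33. , 33.5]), array([33. , 33.5])] u [-0.0674  0.0456]
```

Fourth stroke: 33 mm to go, so about 66 mm of finger travel.

```bash

python3 -m inch '[{"ax":0,"ay":0,"az":0,"dx":17,"dy":0,"dz":0,"gripper":45},{"ax":0,"ay":0,"az":0,"dx":18,"dy":0,"dz":0,"gripper":45},{"ax":0,"ay":0,"az":0,"dx":0,"dy":0,"dz":10,"gripper":45},{"ax":0,"ay":0,"az":0,"dx":0,"dy":0,"dz":10,"gripper":45},{"ax":0,"ay":0,"az":0,"dx":0,"dy":0,"dz":5,"gripper":45},{"ax":0,"ay":0,"az":0,"dx":0,"dy":0,"dz":0,"gripper":45}]'
python3 -m inch '[{"ax":0,"ay":0,"az":0,"dx":0,"dy":0,"dz":1,"gripper":45},{"ax":0,"ay":0,"az":0,"dx":0,"dy":0,"dz":0,"gripper":45}]'
```

```text
time: 10.8
position: [0.5124, 0.0177, 0.062]
tool_rot: [0.778, 0.628, -0.001, -0.001]
ft_force: [-2.2, 1.6, 8.0]
grip_width: 0.0394
time: 11.0
position: [0.5125, 0.0177, 0.0618]
tool_rot: [0.778, 0.628, -0.0, -0.001]
ft_force: [-2.2, 2.2, 13.0]
grip_width: 0.0391
```

```bash

python3 -m inch '[{"ax":0,"ay":0,"az":0,"dx":-3,"dy":0,"dz":-0.4,"gripper":45},{"ax":0,"ay":0,"az":0,"dx":-5,"dy":0,"dz":-0.5,"gripper":45},{"ax":0,"ay":0,"az":0,"dx":-6,"dy":0,"dz":-0.4,"gripper":45},{"ax":0,"ay":0,"az":0,"dx":-6,"dy":0,"dz":-0.2,"gripper":45},{"ax":0,"ay":0,"az":0,"dx":-6,"dy":0,"dz":0,"gripper":45}]'
python3 -m inch '[{"ax":0,"ay":0,"az":0,"dx":-6,"dy":0,"dz":0,"gripper":45},{"ax":0,"ay":0,"az":0,"dx":-6,"dy":0,"dz":0,"gripper":45},{"ax":0,"ay":0,"az":0,"dx":-6,"dy":0,"dz":0,"gripper":45}]'
python3 -m inch '[{"ax":0,"ay":0,"az":0,"dx":-6,"dy":0,"dz":0,"gripper":45},{"ax":0,"ay":0,"az":0,"dx":-6,"dy":0,"dz":0,"gripper":45},{"ax":0,"ay":0,"az":0,"dx":-5,"dy":0,"dz":0.2,"gripper":45},{"ax":0,"ay":0,"az":0,"dx":-3,"dy":0,"dz":0.2,"gripper":45},{"ax":0,"ay":0,"az":0,"dx":-1,"dy":0,"dz":0,"gripper":45},{"ax":0,"ay":0,"az":0,"dx":0,"dy":0,"dz":0,"gripper":45},{"ax":0,"ay":0,"az":0,"dx":0,"dy":0,"dz":0,"gripper":45}]'
python3 -m inch '[{"ax":0,"ay":0,"az":0,"dx":0,"dy":0,"dz":-3,"gripper":45},{"ax":0,"ay":0,"az":0,"dx":0,"dy":0,"dz":-10,"gripper":45},{"ax":0,"ay":0,"az":0,"dx":0,"dy":0,"dz":-20,"gripper":45},{"ax":0,"ay":0,"az":0,"dx":0,"dy":0,"dz":-30,"gripper":45}]'
python3 loc.py side
```

```text
time: 11.5
position: [0.5068, -0.0083, 0.0632]
tool_rot: [0.778, 0.628, -0.001, -0.001]
ft_force: [-2.6, 1.1, 11.8]
grip_width: 0.0392
time: 11.8
position: [0.5031, -0.0259, 0.0632]
tool_rot: [0.778, 0.628, -0.0, -0.001]
ft_force: [-2.4, 0.2, 12.7]
grip_width: 0.0391
time: 12.5
position: [0.4987, -0.0466, 0.0621]
tool_rot: [0.778, 0.628, -0.001, -0.001]
ft_force: [-1.0, -0.6, 7.1]
grip_width: 0.0389
time: 12.9
position: [0.4983, -0.0457, 0.1248]
tool_rot: [0.778, 0.629, -0.001, -0.002]
ft_force: [-0.3, 0.8, -0.8]
grip_width: 0.0392
12.9 [ 0.4983 -0.0457  0.1248]
side 1109 v,z mm all/-end/+end [array([-0.9, 33.8]), array([-0.8, 33.6]), array([-0.7, 33.8])] u [-0.0703  0.0459]
scene none
wrist 11571 v,z mm all/-end/+end [array([ 0.2, 33.4]), array([ 0.1, 33.4]), array([ 0.1, 33.5])] u [-0.0673  0.0455]
```

The bottle is at v ≈ 0. I'll take the hand away, up and towards +y, and look.

```bash

python3 -m inch '[{"ax":0,"ay":0,"az":0,"dx":0,"dy":0,"dz":-40,"gripper":45},{"ax":0,"ay":0,"az":0,"dx":10,"dy":0,"dz":-40,"gripper":45},{"ax":0,"ay":0,"az":0,"dx":30,"dy":0,"dz":-20,"gripper":45},{"ax":0,"ay":0,"az":0,"dx":30,"dy":0,"dz":0,"gripper":45},{"ax":0,"ay":0,"az":0,"dx":10,"dy":0,"dz":0,"gripper":45},{"ax":0,"ay":0,"az":0,"dx":0,"dy":0,"dz":0,"gripper":45}]'
python3 loc.py side wrist scene; python3 loc.py; ls pics | tail -8
python3 - <<'E'
from h import *
for n in("side","scene"):
    c=optics.camera(n)
    x=(150,320,200,440) if n=="side" else (130,300,190,430)
    cv2.imwrite(f"pics/fin_{n}.png",cv2.resize(c["img"][x[0]:x[1],x[2]:x[3],::-1],None,fx=3,fy=3))
c=optics.camera("wrist");cv2.imwrite("pics/fin_wrist.png",c["img"][:,:,::-1])
E
```

```text
time: 13.65
position: [0.5156, 0.0335, 0.2242]
tool_rot: [0.777, 0.63, -0.001, -0.001]
ft_force: [-0.3, -0.9, 0.0]
grip_width: 0.0393
13.65 [0.5156 0.0335 0.2242]
side 1053 v,z mm all/-end/+end [array([-0.8, 33.7]), array([-0.6, 33.7]), array([-0.8, 33.8])] u [-0.0703  0.0472]
scene 427 v,z mm all/-end/+end [array([-1.5, 32.2]), array([-1.2, 32. ]), array([-1.5, 32.2])] u [-0.0446  0.0413]
wrist 4798 v,z mm all/-end/+end [array([ 0.3, 33.3]), array([ 0.3, 33.4]), array([ 0.2, 33.4])] u [-0.0675  0.0461]
13.8 [0.5157 0.0317 0.2241]
side 1042 v,z mm all/-end/+end [array([-0.9, 33.8]), array([-0.9, 33.8]), array([-0.7, 33.9])] u [-0.0703  0.047 ]
scene 418 v,z mm all/-end/+end [array([-1.4, 32.3]), array([-2.2, 31.8]), array([-1.4, 32.3])] u [-0.0453  0.0413]
wrist 4743 v,z mm all/-end/+end [array([ 0.2, 33.3]), array([ 0.3, 33.3]), array([ 0.2, 33.4])] u [-0.0678  0.046 ]
side0.png
side_10.1.png
side_12.9.png
side_13.7.png
side_4.2.png
side_7.1.png
wrist0.png
wrist_13.7.png
```

View pics/fin_side.png

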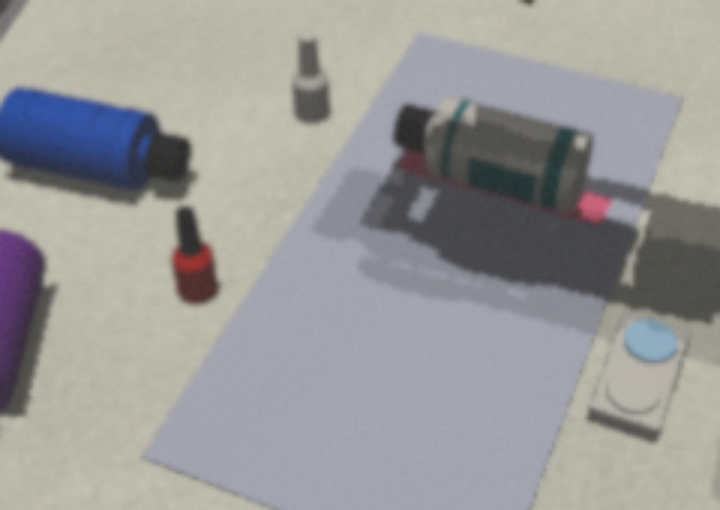

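View pics/fin_scene.png

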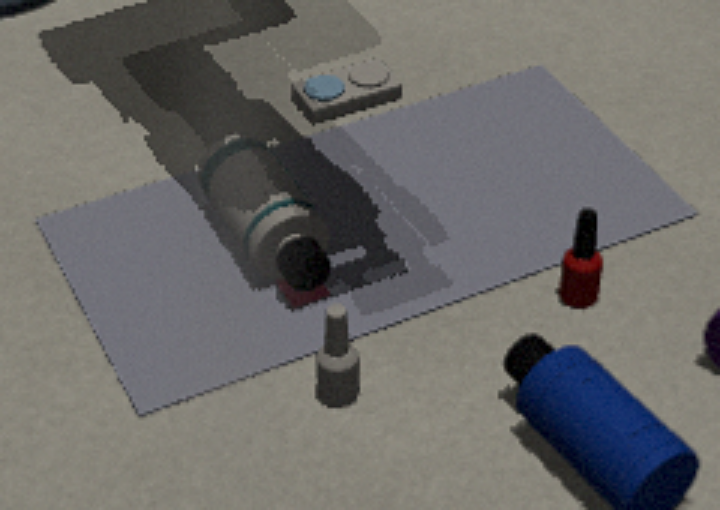

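View pics/fin_wrist.png

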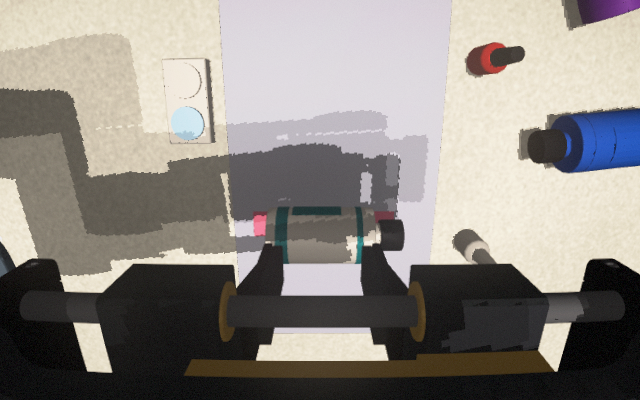

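The bottle lies along the band with pink showing only at the two ends, at wrist (259,225) and (383,217). The bottles and dish look untouched. My earlier 138 mm came from my own x > 0.45 mask limit clipping the band, so I'll re-measure the exposed ends and compare neighbour positions.

```bash
python3 - <<'E'
from h import *
a=np.array([.978,-.2096]); n=np.array([.2096,.978]); bo=np.array([.5157,-.0327])
for cn in("side","wrist","scene"):
    c=optics.camera(cn); m,P=band(c,.38,.62,-.12,.05); 
    nn,l,s,ce=cv2.connectedComponentsWithStats(m)
    for i in range(1,nn):
        if s[i,4]>25:
            q=P[l==i][:,:2]-bo; u=q@a;v=q@n; print(cn,s[i,4],"u",(np.percentile(u,[1,99])*1e3).round(1),"v",(np.percentile(v,[1,99])*1e3).round(1))
    if cn=="wrist":
        C=cloud(c); mm=(C[...,2]>.012)&(C[...,2]<.09)&(C[...,0]>.4)&(C[...,0]<.735)
        nn,l,s,ce=cv2.connectedComponentsWithStats(mm.astype(np.uint8))
        for i in range(1,nn):
            if s[i,4]>200: q=C[l==i]; print(ce[i].round(),q.mean(0).round(3))
E
```

```text
side 41 u [47.1 65.3] v [-9.2 10.7]
side 101 u [-91.5 -69.4] v [-17.8  12. ]
wrist 309 u [-91.1 -75.9] v [-13.7  15.7]
wrist 161 u [47.  68.8] v [ 4.1 15.4]
[494.  58.] [0.694 0.111 0.048]
[197.  95.] [0.411 0.138 0.018]
[329. 233.] [ 0.513 -0.021  0.054]
[474. 249.] [ 0.661 -0.078  0.04 ]
scene 74 u [42.6 69.8] v [-14.8  14.3]
```

The band runs from u = -91 to 69 mm, so it is 160 mm long. It sits at v = ±15 mm, with the bottle axis within about 2 mm of its middle. The neighbours haven't moved, so I'm handing in.

```bash
python3 -c "
from rig import robot
print(robot.hand_in(), robot.get_obs()['time'])"
```

```text
the job is handed in; nothing more can be done
the job is handed in; nothing more can be done
```

The white teal-ringed bottle now lies still over the pink band, and I have handed the job in. I rolled it about 136 mm towards -y in four slow strokes over its top, with both fingertips along its axis. The highest force I read was about 19 N. I then lifted the hand straight up and moved it away at about 14 s.

- **Placing:** the bottle's axis is within about 2 mm of the band's midline and parallel to within about half a degree. Its 60 mm width covers the full 30 mm band, and pink shows only beyond the two ends. Two readings 0.15 s apart agreed, so it is at rest.
- **Other things:** the polish bottles look where they were, within a few mm of their first measured places. The dish looks untouched in the pictures; I had no earlier position to compare it with.
- **Checks that disagreed:** the band first measured 138 mm long because my own mask cut off one end; re-measured, it is 160 mm. The cameras differ by about 2 to 4 mm on where the band's midline lies, well inside the 15 mm margin on each side. In the scene camera the bottle lay partly in shadow, so I gave that view less weight.

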